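# Tip the hexagonal pot stand onto its feet

### The job

Two wooden pot stands have been left standing on edge on the worktop, one hexagonal and one square. Tip the hexagonal one over with a light push, without picking it up, so that it comes to lie flat on its rubber feet right beside where it stood, smooth face up and ready for a hot pan. Leave the square stand standing on its edge, and leave the mill between the stands where it is.

Things in the scene. Friction and masses are not known exactly. Their poses are not given: they have to be found in the camera images.
- hex_stand: hexagonal slatted pot stand, light wood, 120 mm across flats, 16 mm thick, about 0.18 kg, on edge, left or right on the worktop; tips over if leaned 8 degrees. Dark rubber feet (18 mm wide, 5 mm high) on one face only. Origin: middle of its lower rim, mid-thickness, on the worktop. +z up to the top rim (z = 120 mm), +x out of the smooth face (any heading), -x out of the feet face: push that way, high up
- hex_center (a point): centre of the hexagonal stand, 60 mm along its +z from its origin, at mid-thickness; 60 mm above the worktop at the start, 13 mm when it lies on its feet; axes as the stand's
- square_stand: square slatted pot stand of the same wood, 110 mm square, 16 mm thick with 5 mm feet on one face, standing on edge, to be left standing; origin: middle of its lower rim, +z up along the stand, +x out of its smooth face; it takes the other side of the worktop
- mill: pepper or salt mill, 44 mm diameter, 90 mm tall, standing upright in the gap between the two stands; origin at the centre of its underside, z up

How it is judged:
By the outcome, as a careful person would: the job done as asked, in the order asked, and still so for the second after the job is handed in, with the robot touching nothing.
It also fails if it takes over 29 s, if anything falls off the work surface, if the arm or the gripper's body presses on something with over 40 N, if the wrist force passes 120 N, or if a joint passes its speed limit or range.

### The arm

A 6-joint arm with a two-finger parallel gripper is mounted at the origin on a cart in front of the work surface, level with it; the furniture and walls round the work are solid. World frame = base frame: x ahead of the robot, y to its left, z up, the work surface at z = 0. Lengths are in mm, angles in degrees, forces in N, time in s.
With the tool pointing down it reaches from about 275 to 975 mm from the base axis. Payload 8.4 kg.
Tool frame: the origin (TCP) lies between the finger pads; the fingertips stand r.tips_ahead ahead of it and the grasp point (between the pads) lies 2 mm behind it (r.tips_ahead is the distance from the TCP to the fingertips, in mm); z points along the fingers, y is the line along which they close (so a half turn about z gives the same grasp; the last joint's range is limited). The gripper opens to 92 mm and grips with 3 to 60 N. Pads are 20 mm wide; open, the fingers measure 128 mm over their backs; the gripper's body (75 mm by 189 mm) begins 69 mm behind the grasp point.
Start: joints at [-74.049, 20.225, 93.587, -0, 66.188, -0.138], TCP at [173.201, -600.524, 231.583] pointing down, gripper open.
Joint ranges: [-150.9, 150.9], [-52.94, 120.26], [3.33, 152.33], [-74.26, 254.26], [0, 154.13], [-172.89, 172.89]. Speed limits (degrees/s): [127.2, 127.2, 159.86, 180, 180, 180].

### API

Orientations are given as a 3x3 rotation matrix whose columns are the frame's x, y, z axes.
In Python, from workcell import r, status, imaging gives the robot as it stands. Calls block until the motion is done:
- r.movep(position, orientation): joint-space move of the TCP to a pose.
- r.move_linear(position, rot=None, v=150): straight line of the TCP; rot=None keeps the orientation; v is the mean speed in mm/s.
- r.move_joints(angles): joint-space move.
- r.move_gripper(opening, grip_force=None): opening from 0.0 (shut) to 1.0 (fully open); grip_force is the grip in N (None keeps the last); returns when the fingers have stopped.
- r.dwell(seconds).
- r.solve_ik(position, orientation): joint angles nearest the present ones, or None.
- status.observe(): the state.
- imaging.camera(name): name is "scene" or "top" or "wrist"; returns a dict with "color" (420x560x3 uint8, red, green, blue), "fx", "fy", "cx", "cy" (pixels), "cam_to_world" (4x4, takes a point from camera to world coordinates); the wrist camera has in their place "tool_from_camera" (4x4, takes a point from camera to tool coordinates, whose origin is the TCP and whose axes are the flange's). Camera axes: x right, y down, z forward; pixel columns grow to the right and rows downward; lengths in mm; the calibration is good to about 2 mm. A picture is of the moment at which its call begins: read the wrist's pose just before it. There is no depth.
A pose or a line that the arm cannot do raises r.IKError and nothing moves.
- r.hand_in(): hands the job in; it is judged then, once.
Trained networks look in the newest picture that a camera, given by its name, has taken for a name from the list of things; names that differ only in an ending like _2 or _b are one class to them, and where a whole thing is asked for, a point or a joint stands for the part that bears it (a point fixed in the world has none). Each returns a list of dicts, best first, with "score" (0 to 1); they miss things now and then, are a little off and sometimes report something else, mostly with a low value. They report only what shows in the picture. A call takes as long as a camera call.
- imaging.boxes_of(camera, target): "rect" ([left, top, right, bottom] in pixels, round what is visible of it).
- imaging.outline_of(camera, target): "pixels" (420x560 bool, what is visible of it) and "rect" ([left, top, right, bottom] in pixels, round what is visible of it).
The state is a dict: "time_s": time; "joints": joint angles; "qvel": joint speeds; "joint_torque": joint torques, N m; "tcp_pos": TCP position; "tool_rot": TCP orientation; "wrist_force": force on the tool from outside, world axes, zero at the start; "torque": the same for the moment, N m; "opening": opening from 0.0 (shut) to 1.0 (fully open); "finger_force": force on a finger pad.
Only numpy, scipy, OpenCV 4.12 (cv2) and the standard library are available. Lean on these libraries where they do the work, as an engineer would, in place of code of your own. Each camera call takes 0.05 s, during which the arm holds its last target. There are 200 camera calls.

## Working session

There is one attempt and no reset: what is moved stays moved. The work goes in short steps, each a Python script; the robot and the scene stay as the last script left them, time stands still between calls to the robot, and variables do not carry over. Pictures are saved under pics/ and viewed, at most 10 in all, crops included, and the job is handed in when it is done.

```bash
mkdir -p pics; cat > h.py <<'E'
import numpy as np, cv2
from workcell import r, status, imaging
def save(n,c): cv2.imwrite(f'pics/{n}.png',c[...,::-1])
E
python3 - <<'E'
from h import *
print(r.tips_ahead)
a=[]
for n in ('scene','top'):
    c=imaging.camera(n); print(n,c['fx'],c['cx'],c['cy'],np.round(c['cam_to_world'],3).tolist())
    for t in ('hex_stand','square_stand','mill'):
        for d in imaging.outline_of(n,t)[:3]:
            print(t,round(d['score'],2),np.round(d['rect'],1), d['pixels'].sum())
            np.save(f"{n}_{t}.npy",d['pixels']) if d is None else None
    cv2.imwrite(f'pics/{n}1.png',cv2.resize(c['color'][...,::-1],(784,588),interpolation=cv2.INTER_CUBIC))
print(status.observe()['time_s'])
E
```

```text
17.0
scene 469.7381847282993 283.49842447492205 207.142237368133 [[0.891, -0.325, 0.317, 258.654], [-0.453, -0.616, 0.644, -620.458], [-0.014, -0.718, -0.696, 683.882], [0.0, 0.0, 0.0, 1.0]]
hex_stand 0.61 [215.9 125.4 264.2 181.1] 1686
square_stand 0.96 [297.2 239.9 334.4 335.4] 2059
mill 0.96 [306.  180.9 326.7 223.7] 754
top 508.4553391425139 272.2695493695251 212.68649455427789 [[0.014, -0.985, 0.174, 381.007], [-0.999, -0.02, -0.033, -20.036], [0.036, -0.173, -0.984, 972.252], [0.0, 0.0, 0.0, 1.0]]
square_stand 0.86 [333.8 220.1 409.3 249.3] 1271
mill 0.92 [257.1 160.4 278.8 188.2] 499
mill 0.4 [331.4 221.7 406.2 250.9] 1195
0.4
```

View pics/scene1.png

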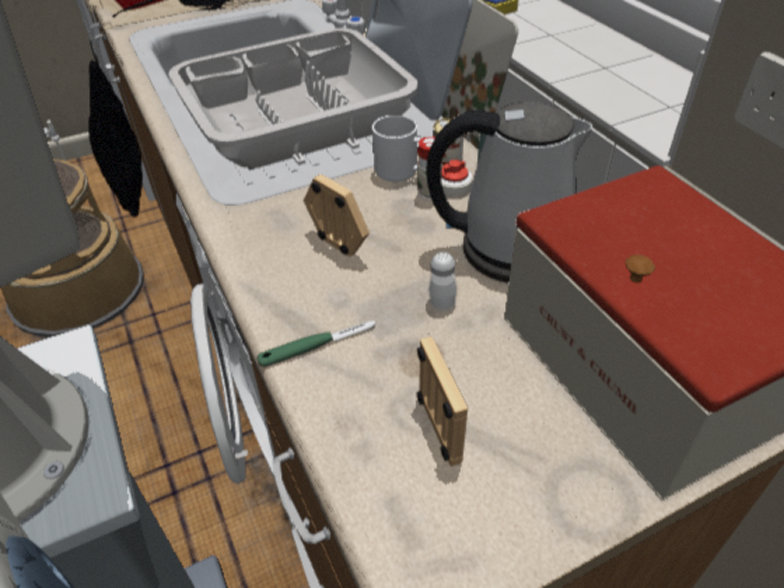

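View pics/top1.png

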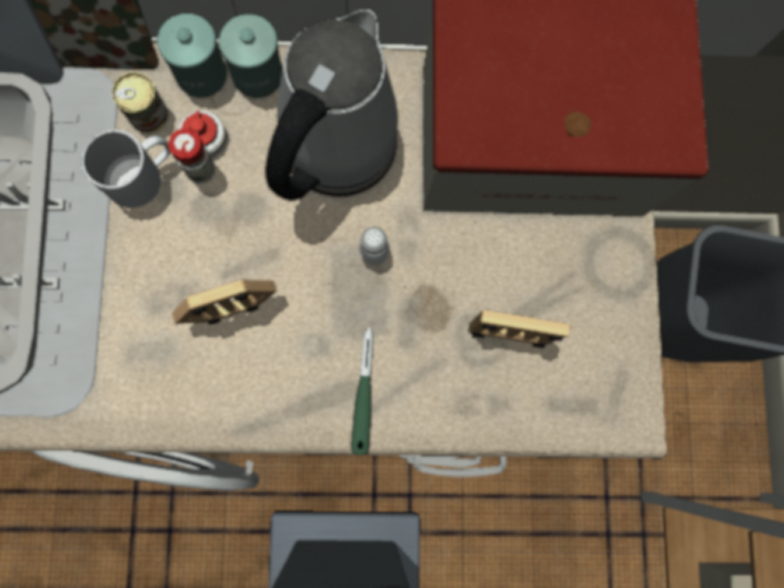

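The hexagonal stand is on the left: scene about (335,215) and top about (225,300), both in 784-px pixels. Its feet face the robot. The square stand is on the right and the mill at about (374,245) in the top view. I'll zoom in on the hexagonal stand to pick its corners.

```bash
python3 - <<'E'
from h import *
a=imaging.camera('scene')['color'][115:190,205:275]; b=imaging.camera('top')['color'][190:240,115:205]
A=cv2.resize(a,None,fx=5.6,fy=5.6,interpolation=cv2.INTER_CUBIC);B=cv2.resize(b,None,fx=4.4,fy=4.4,interpolation=cv2.INTER_CUBIC)
o=np.zeros((420,790,3),np.uint8);o[:A.shape[0],:A.shape[1]]=A;o[:B.shape[0],394:394+B.shape[1]]=B
save('zoom',o)
E
```

```text
(no output)
```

View pics/zoom.png

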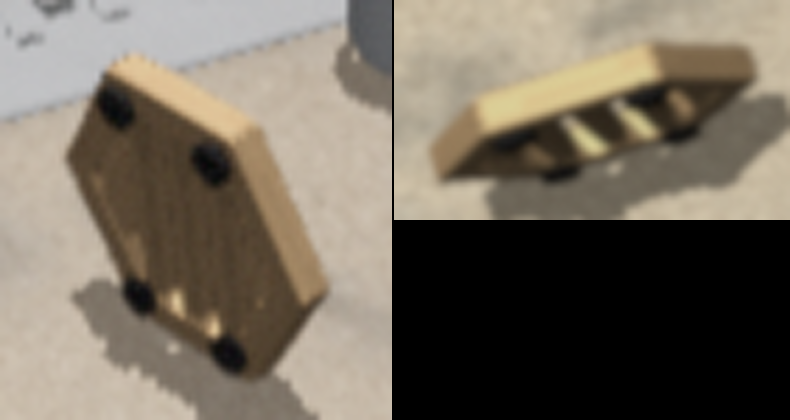

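```bash
cat >> h.py <<'E'
from scipy.optimize import least_squares
C={}
def cam(n):
    if n not in C: C[n]=imaging.camera(n)
    return C[n]
def proj(n,P):
    c=cam(n); T=np.linalg.inv(c['cam_to_world']); q=np.atleast_2d(P)@T[:3,:3].T+T[:3,3]
    return np.c_[c['fx']*q[:,0]/q[:,2]+c['cx'],c['fy']*q[:,1]/q[:,2]+c['cy']]
def tri(a,b):
    s=least_squares(lambda p:np.r_[proj('scene',p)[0]-a,proj('top',p)[0]-b],[450,0,50]); return s.x.round(1),s.fun.round(1)
E
python3 - <<'E'
from h import *
S=[(-8,34.6,120,105,72),(-8,-34.6,120,238,140),(-8,69.3,60,68,157),(-8,-69.3,60,305,298),(-8,-34.6,0,258,380),(8,34.6,120,135,57),(8,-34.6,120,262,128),(8,-69.3,60,328,288)]
T=[(8,34.6,120,478,100),(-8,34.6,120,480,133),(8,-34.6,120,655,44),(-8,-34.6,120,650,82),(8,-69.3,60,752,50),(-8,-69.3,60,755,78),(8,69.3,60,432,155),(-8,69.3,60,438,180)]
S=np.array(S,float);T=np.array(T,float)
S[:,3:]=S[:,3:]/5.6+[205,115]-.4; T[:,3]=(T[:,3]-394)/4.4+115-.4;T[:,4]=T[:,4]/4.4+190-.4
def W(p,L):
    c,s=np.cos(p[2]),np.sin(p[2]); return L@np.array([[c,s,0],[-s,c,0],[0,0,1]])+[p[0],p[1],p[3]]
f=lambda p:np.r_[(proj('scene',W(p,S[:,:3]))-S[:,3:]).ravel(),(proj('top',W(p,T[:,:3]))-T[:,3:]).ravel()]
s=least_squares(f,[450,200,.2,0],x_scale=[100,100,1,100],loss='soft_l1')
print('hex',s.x.round(2),np.degrees(s.x[2]).round(1));print(f(s.x).reshape(-1,2).round(1).tolist())
k=1/1.4
print('handle',tri(np.array([440,150])*k,np.array([285,185])*k),tri(np.array([465,115])*k,np.array([315,105])*k))
print('mill top',tri(np.array([442,258])*k,np.array([374,238])*k))
print('mug rim',tri(np.array([395,125])*k,np.array([118,163])*k))
print('jar',tri(np.array([455,168])*k,np.array([187,143])*k))
print('sq',tri(np.array([463,405])*k,np.array([568,330])*k),tri(np.array([425,345])*k,np.array([485,315])*k))
E
```

```text
hex [ 5.3360e+02  1.5224e+02  3.4000e-01 -4.0700e+00] 19.4
[[-0.3, -0.6], [-1.7, 0.4], [-1.2, 0.7], [-0.3, 2.3], [-1.5, 1.8], [-0.0, -1.1], [-0.3, -0.8], [1.0, 0.5], [-0.7, -1.1], [1.5, 0.3], [-1.5, -0.9], [2.3, -0.7], [-0.1, -1.5], [1.8, 0.3], [-1.2, -1.8], [-0.1, 0.8]]
handle (array([656.1,  64.2, 184. ]), array([-4.7,  1.5,  1.4, -3.9])) (array([705.7,  34.7, 249.4]), array([ 9.6, -3.4, -3.2,  7.7]))
mill top (array([614.8, -39.3,  85.6]), array([ 0.1, -0. , -0. ,  0.1]))
mug rim (array([704.3, 287.9,  98.1]), array([-1.3,  0.4,  0.3, -1. ]))
jar (array([771.9, 218.6,  24.8]), array([-6.7,  2.1,  1.9, -5.2]))
sq (array([ 499.3, -279.7,  113.2]), array([-1.2,  0.3,  0.4, -1.3])) (array([ 513.5, -178.3,  100. ]), array([ 1.1, -0.3, -0.4,  1.2]))
```

Fit: hex origin at about (534,152), smooth face heading 19.4°, rim height 116–120 mm, which agrees with the text. The kettle handle is about 130 mm away. I'll come down behind the smooth face with the gripper shut.

```bash
cat >> h.py <<'E'
O=np.array([533.6,152.2,0]); a=np.radians(19.4); N=np.array([np.cos(a),np.sin(a),0])
def R(s): y=s*N; z=np.array([0,0,-1.]); return np.c_[np.cross(y,z),y,z]
E
python3 - <<'E'
from h import *
H=O+N*48
for s in (1,-1): print(s,np.round(r.solve_ik(H+[0,0,250],R(s)),1))
s=min((1,-1),key=lambda s:abs(r.solve_ik(H+[0,0,250],R(s))[5]))
r.move_gripper(0.0)
r.movep([430,-80,300],R(s)); r.movep(H+[0,0,255],R(s))
r.move_linear(H+[0,0,118],v=120)
o=status.observe();print(s,o['time_s'],o['tcp_pos'],o['wrist_force'],o['opening'])
c=imaging.camera('scene')['color'][90:200,180:300]; d=imaging.camera('top')['color'][120:260,90:230]
save('pre',np.hstack([cv2.resize(c,(394,361)),cv2.resize(d,(361,361))]))
E
```

```text
1 [16.1 17.3 95.3 -0.  67.4 -3.3]Traceback (most recent call last):
  File "<stdin>", line 3, in <module>
    return _wrapfunc(a, 'round', decimals=decimals, out=out)
    return _wrapit(obj, method, *args, **kwds)
    result = getattr(arr, method)(*args, **kwds)
TypeError: unsupported operand type(s) for *: 'NoneType' and 'float'
```

```bash
python3 - <<'E'
from h import *
H=O+N*48; s=1
r.move_gripper(0.0)
r.movep([430,-80,300],R(s)); r.movep(H+[0,0,255],R(s))
r.move_linear(H+[0,0,118],v=120)
o=status.observe();print(s,o['time_s'],o['tcp_pos'],o['wrist_force'],o['opening'])
c=imaging.camera('scene')['color'][90:200,180:300]; d=imaging.camera('top')['color'][120:260,90:230]
save('pre',np.hstack([cv2.resize(c,(394,361)),cv2.resize(d,(361,361))]))
E
```

```text
1 6.4667 [579.41594624 168.29007533 118.74280888] [-0.07502494  0.08221335  0.26796574] 0.003959581179910581
```

View pics/pre.png

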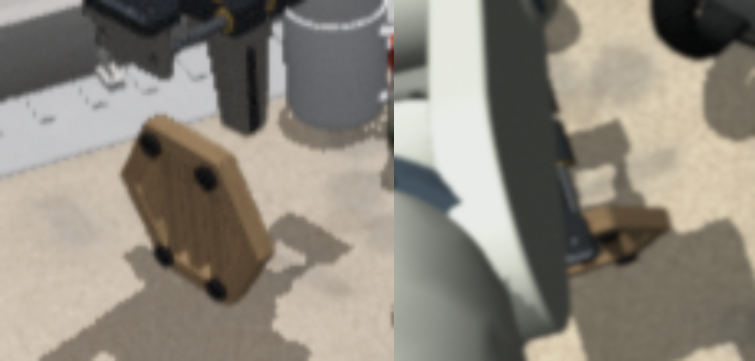

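The stand is still upright (zoomed view, about (195,210)), with the closed fingers hanging behind its smooth face at about (243,130). Now I'll push slowly towards its feet side.

```bash
python3 - <<'E'
from h import *
p=O+N*48+[0,0,118]
r.move_linear(p-N*14,v=60)
for d in range(20,57,6):
    r.move_linear(p-N*d,v=45); o=status.observe(); print(d,round(o['time_s'],2),np.round(o['wrist_force'],2))
r.dwell(.4); r.move_linear(p-N*50+[0,0,140],v=200)
r.movep([430,-80,320],R(1))
r.movep([300,-450,280],R(1)) if r.solve_ik([300,-450,280],R(1)) is not None else None
for n in('scene','top'):
    c=imaging.camera(n)['color']
    for t in('hex_stand','square_stand','mill'):
        for d in imaging.outline_of(n,t)[:1]: print(n,t,round(d['score'],2),np.round(d['rect'],1))
    cv2.imwrite(f'pics/{n}2.png',cv2.resize(c[...,::-1],(784,588)))
print(status.observe()['time_s'])
E
```

```text
20 7.23 [-0.07 -0.79  0.35]
26 7.52 [-0.1  -0.41 -0.64]
32 7.8 [0.7  0.42 0.43]
38 8.08 [-0.71  0.2   0.19]
44 8.37 [0.15 0.25 0.12]
50 8.65 [-0.9  0.8 -0. ]
56 8.93 [-0.9   0.19  0.19]
scene mill 0.91 [303.6 181.5 326.4 223.7]
top hex_stand 0.58 [139.4 220.  214.  293.3]
top square_stand 0.77 [331.3 221.  405.  250. ]
top mill 0.66 [257.1 161.8 279.1 186.5]
13.0667
```

View pics/scene2.png

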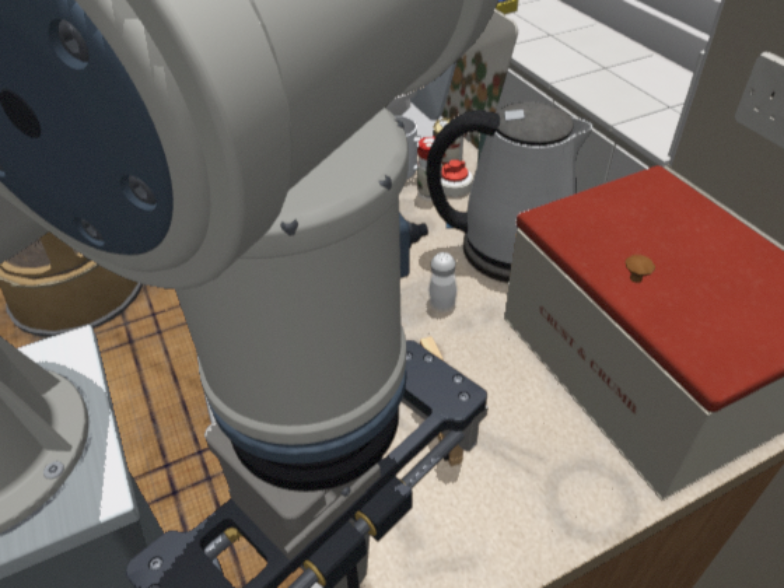

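View pics/top2.png

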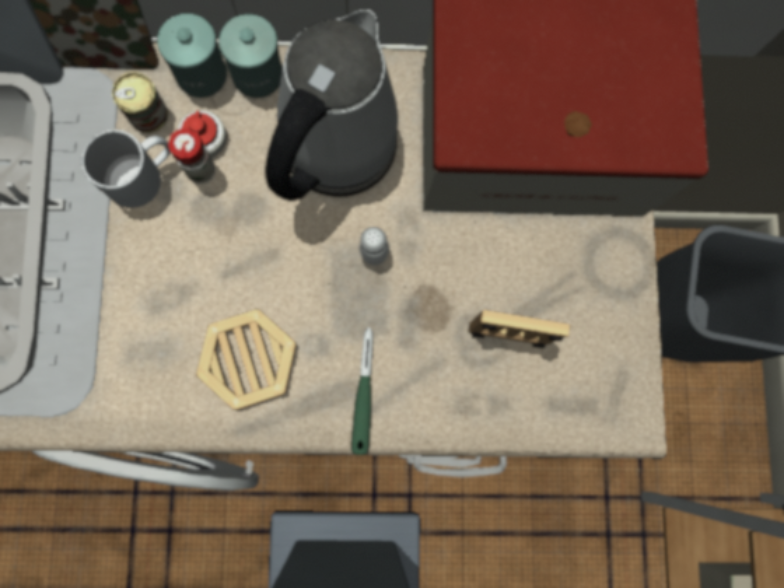

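The top view shows the hexagonal stand lying flat, smooth face up, at about (246,360), right beside where it stood. The square stand at (520,328) and the mill at (374,245) haven't moved, and the arm is clear of everything.

```bash
python3 -c "
from workcell import r
print(r.hand_in())"
```

```text
the job is handed in; nothing more can be done
None
```

The hexagonal stand now lies flat on its feet, smooth face up, right beside where it stood; the square stand is still on edge, the mill is where it was, and I handed the job in at about 13 s on the robot's clock.

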